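# Fit the long filter tube to the countertop water filter

## Robot

A 6-joint arm with a two-finger parallel gripper is mounted at the origin on the work surface. World frame = base frame: x ahead of the robot, y to its left, z up, the work surface at z = 0. Lengths are in m, angles in degrees, forces in N, time in s.
With the tool pointing down it reaches from about 0.4 to 0.825 m from the base axis. Payload 7 kg.
Tool frame: the origin (TCP) lies at the very end of the fingers, on their centre line; the grasp point (between the pads) lies 19 mm behind it (grasp_offset is the x of the grasp point in the tool frame, in m); x points along the fingers, y is the direction in which the jaws open and shut, and the axes are right-handed (so a half turn about x gives the same grasp; the last joint's range is limited). The gripper opens to 88 mm and grips with 3 to 60 N. Pads are 19 mm wide; open, the fingers measure 130 mm over their backs; the gripper's body (78 mm by 193 mm) begins 47 mm behind the grasp point.
Start: joints at [-59.238, 20.546, 0.682, 0, -70.136, -16.507], TCP at [0.166, -0.654, 0.227] pointing down, gripper open.
Joint ranges: [-176.03, 176.03], [-82.01, 121.73], [-58.28, 71.71], [-173.87, 95.51], [-174.79, -0.11], [-173.66, 173.66]. Speed limits (degrees/s): [136.94, 136.94, 172.46, 180, 180, 180].

## Interface

Orientations are given as [roll, pitch, yaw] about the fixed x, y, z axes, in that order (R = Rz(yaw) Ry(pitch) Rx(roll)).
In Python, from plant import get_obs, snapshot, close_job, grasp_offset gives the robot as it stands.
- The arm moves only by the tool carry_out, never from a script. Its argument "series" is a list that holds one entry, the list of rows, each a list of 6 numbers: the shift along the tool's x, y, z in mm, then the turn, a rotation vector about the tool's x, y, z in degrees. A call has 1 to 10 rows; each row is the pose to reach, as a shift and turn from the pose commanded when the call began, along the tool's axes at that moment; what a row does not reach only later rows make up. A row lasts 1/8 s, in which the tool goes at most 62.5 mm and 10.7 degrees, less where a joint would pass 70% of its speed; a pose out of reach is approached as far as the arm can. A call with a gripper value outside its range is refused whole. "hand" is the gripper's target within -1 to 1 (shut at 1, half-way at 0, fully open at -1), set as the call begins (left out, the last holds). The fingers move at their own pace and stop on an object; the grip force is fixed at half the most. Time passes only in rows, so rows that repeat a pose let the fingers close. It gives the time, the measured TCP pose, the force and the opening at its end, in the units of the state.
- get_obs(): the state, without advancing time (a new reading comes with each control period).
- snapshot(name): name is "side" or "top" or "wrist"; returns a dict with "color" (384x512x3 uint8, red, green, blue), "fx", "fy", "cx", "cy" (pixels), "dist_coeffs" ([k1, k2, p1, p2, k3] as OpenCV has them; the pictures are not rectified), "eye" and "attitude" of the camera in the world. Camera axes: x right, y down, z forward; pixel columns grow to the right and rows downward; lengths in m; the calibration is good to about 2 mm. A picture is of the moment at which its call begins. There is no depth.
- close_job(): hands the job in, once; it reports no verdict.
The state is a dict: "clock": time; "joint_pos": joint angles; "qvel": joint speeds; "tau": joint torques, N m; "tool_pos": TCP position; "orientation": TCP orientation; "force": force on the tool from outside, world axes, zero at the start; "moment": the same for the moment, N m; "opening": finger opening in m.
Only numpy, scipy, OpenCV 4.12 (cv2) and the standard library are available. Lean on these libraries where they do the work, as an engineer would, in place of code of your own. Each camera call takes 0.05 s, during which the arm holds its last target.

## Task

Unscrew the round cap from the port of the water filter base (counter-clockwise, regripping as often as it takes until it lifts free) and set it down inside the upturned black lid, rim down as it sat on the port. Then take the longer of the two filter tubes out of the wooden stand and push it straight down into the open port, past the stiff seal, until it bottoms; let go of it and leave it standing there. Leave the shorter tube in its stand and everything else where it is.

Things in the scene. Friction and masses are not known exactly. Their poses are not given: they have to be found in the camera images.
- filter_base: Fixed low white water filter base, 180 (its x) x 150 (its y) x 50 mm high. Origin on the counter under its centre, z up. On its centre stands a grey round collet neck, 43 mm outside and 31 mm inside diameter, its mouth 100 mm above the counter, with two outside locking tabs and stops that hold the cap.
- port_mouth (a point): Centre of the collet's mouth (top of the neck, open only when the cap is off), 100 mm above the counter; axes as filter_base. The cap turns easily on the neck, counter-clockwise seen from above and without rising, by about 2.1 to 2.5 rad to a stop; there (or up to 0.3 rad before the stop) it lifts straight off; before that it is locked.
- port_floor (a point): Centre of the collet's floor, 50 mm below the mouth, where a tube's foot bottoms. A springy seal 22 mm below the mouth grips a tube: pushing past it and on down takes about 8 to 20 N. 1.5 mm of play all round the tube, and the foot is tapered.
- cap_center (a point): Ribbed grey screw cap, about 100 g, open below; point on its axis half-way up (31 mm above its rim). 62 mm high: skirt 64 mm across and 28 mm high, on top a round grip 50 mm across, 28 to 62 mm above the rim. Screwed on, its rim is 22 mm below the port's mouth. Its yaw relative to filter_base is 0.75 to 1.08 rad at the start and 3.2 at the stop.
- black_lid: Loose black plastic lid, 300 g, lying upside down as a tray: round, 150 mm across, rim 15 mm high, 4 mm thick. Origin at the centre of its underside.
- lid_floor (a point): Centre of the black lid's inner floor, 4 mm above the counter.
- stand: Fixed wooden block, 70 (x) x 190 (y) x 45 mm high, origin under its centre. Two upright holes, 33 mm wide, at its y = -50 and +50 mm, with floors 8 mm above the counter; one filter tube stands loosely in each (which is where varies).
- long_tube_center (a point): Longer filter tube, standing upright, mass about 160 g, 156 mm long; this point is on its axis half-way up (78 mm above its foot), z towards its head. Steel shaft of diameter 28 mm and length 120 mm, foot tapered over the last 4 mm; on top a round white head of diameter 42 mm, 36 mm high.
- long_tube_head (a point): Centre of the longer tube's head, 138 mm above its foot: where to grip it.
- long_tube_tip (a point): Centre of the longer tube's foot.
- short_tube_center (a point): Shorter filter tube in the other hole, 96 mm long (shaft 60 mm, same diameter and same head); the point is half-way up. To be left there.
- muffin_cup_a: Bystander: orange silicone muffin cup, 70 mm across, 32 mm high, left of the base; origin under its centre.
- muffin_cup_b: Bystander: the same, right of the base.
- spice_jar: Bystander: amber glass jar, 44 mm across, 85 mm high; origin under its centre.
- mug: Bystander: white mug, 76 mm across, 85 mm high; origin under its centre.
Things that resemble listed ones, but are neither listed nor needed, are in the scene too. Leave any red look-alike of the part that bears cap_center alone.

How it is judged (in metres and radians):
On the way, in this order (a step that is already met when the one before it is completed fails the run):
1. the cap is unscrewed and lifted clear of the port (z of cap_center in the frame of port_mouth above 0.035 m), for 0.1 s.
2. the cap stands rim down inside the black lid, released (horizontal distance between cap_center and lid_floor below 0.038 m and z of cap_center in the frame of lid_floor between 0.025 and 0.037 m and angle between cap_center's own z axis and vertical below 0.15 rad and contact force between the fingers and cap below 0.5 N), for 0.2 s.
3. the longer tube is lifted out of the stand, clear of its top (height (world z) of long_tube_tip above 0.047 m), for 0.1 s.
4. the longer tube is pushed home in the port (z of long_tube_tip in the frame of port_floor below 0.003 m and horizontal distance between long_tube_tip and port_floor below 0.004 m and angle between long_tube_tip's own z axis and vertical below 0.08 rad), for 0.2 s.
At the end, for the whole second after the job is handed in: Longer tube at rest in the port, foot within 3 mm of its floor and 4 mm of its axis, upright within 0.08 rad. Cap at rest rim down (0.15 rad) on the black lid's floor, within 38 mm of its centre. Shorter tube upright (0.15 rad) in its hole, moved under 20 mm. All released (all of step 2 and all of step 4 and linear speed of each of long_tube, cap below 0.02 m/s and distance of short_tube_center from where it was at the start of the episode below 0.02 m and angle between short_tube_center's own z axis and vertical below 0.15 rad); the robot touches nothing.
It fails at once if a bystander (muffin cup, jar, mug) is moved more than 30 mm (distance of any of muffin_cup_a, muffin_cup_b, spice_jar, mug from where it was at the start of the episode above 0.03 m).
It also fails if it takes over 61 s, if anything falls off the work surface, if the arm or the gripper's body presses on something with over 40 N, if the wrist force passes 120 N, or if a joint passes its speed limit or range.

## Working session

There is one attempt and no reset: what is moved stays moved. The work goes in short steps, Python scripts to look and compute and a tool call to move; the robot and the scene stay as the last step left them, time stands still between calls to the robot, and variables do not carry over. Pictures are saved under pics/ and viewed, and the job is handed in when it is done.

Besides the shell and the picture viewer there is one more tool, called as a command line: name --argument value ..., lists and objects as JSON in quotes. carry_out: Moves the arm, as the interface text tells. Its arguments: {"type":"object","properties":{"series":{"type":"array","items":{"type":"array","items":{"type":"array","items":{"type":"number"}}}},"hand":{"type":"number"}},"required":["series"]}

```bash
mkdir -p pics; ls
python3 - <<'E'
from plant import get_obs, snapshot, grasp_offset
import cv2
print(get_obs(), grasp_offset)
for n in ("side","top","wrist"):
    s=snapshot(n); cv2.imwrite(f"pics/{n}0.png",cv2.cvtColor(s["color"],cv2.COLOR_RGB2BGR))
    print(n,{k:v for k,v in s.items() if k!="color"})
E
```

```text
pics
{'clock': 0.0, 'joint_pos': array([-5.92382663e+01,  2.05929908e+01,  6.33922733e-01, -2.13914436e-02,
       -7.01375588e+01, -1.65082719e+01]), 'qvel': array([-0.06312955, -0.00328491,  0.06475258,  0.06502961, -0.04332457,
       -0.06200273]), 'tau': array([ 4.75655488e-04, -5.82716489e+01,  2.93056941e+01,  6.99678987e+00,
        7.00867851e-03, -1.89024017e-04]), 'tool_pos': array([ 0.16606283, -0.65373515,  0.22560228]), 'orientation': array([ 94.75377031,  89.90130206, 108.99994706]), 'force': array([ 0.53673984, -0.38785585,  0.74101335]), 'moment': array([0.01434671, 0.00428579, 0.01433133]), 'opening': 0.08756175412038154} -0.0188
side {'fx': 442.15851962406134, 'fy': 442.15851962406134, 'cx': 255.15412912676248, 'cy': 197.19222099840542, 'dist_coeffs': array([-0.03824706,  0.        ,  0.        ,  0.        ,  0.        ]), 'eye': array([0.4530455 , 0.75987762, 1.02570179]), 'attitude': array([-139.26726744,    0.8835883 , -176.06834765])}
top {'fx': 389.48004493814125, 'fy': 389.48004493814125, 'cx': 249.69095426537524, 'cy': 193.98755861833018, 'dist_coeffs': array([-0.03646701,  0.        ,  0.        ,  0.        ,  0.        ]), 'eye': array([ 4.22698311e-01, -7.76270244e-04,  1.02614676e+00]), 'attitude': array([-175.05021919,    0.37853459,  -90.69543136])}
wrist {'fx': 318.74195537401914, 'fy': 318.74195537401914, 'cx': 256.81230787611645, 'cy': 188.63444767203396, 'dist_coeffs': array([-0.07734463,  0.        ,  0.        ,  0.        ,  0.        ]), 'eye': array([ 0.10043089, -0.6709576 ,  0.38293886]), 'attitude': array([ 1.65409498e+02, -5.39653821e-02,  1.04254634e+02])}
```

View pics/side0.png

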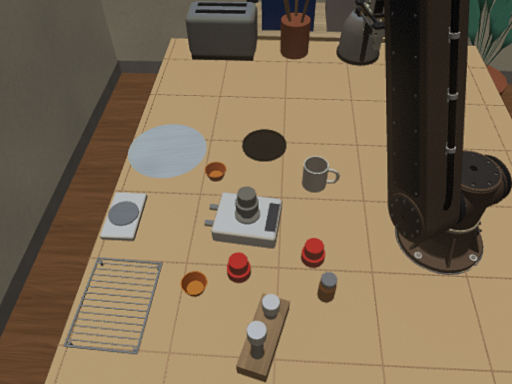

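View pics/top0.png

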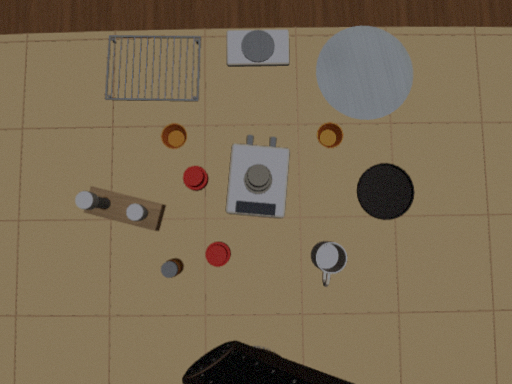

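View pics/wrist0.png

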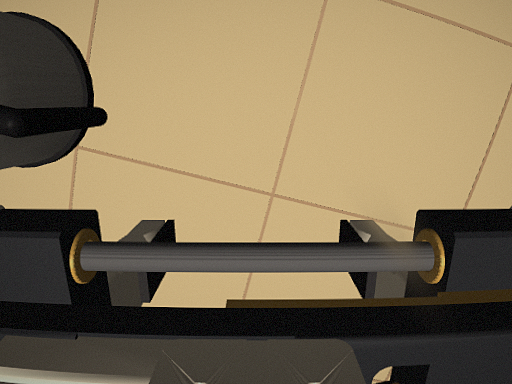

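The top view shows the base at (258,180) with the grey cap on it. Two red look-alikes sit at (195,178) and (218,254), and the lid is at (385,191). The stand has tube heads at (85,200) and (136,212), and the cups are at (174,136) and (330,135). The only grey ribbed cap is the one on the neck. I'll confirm that in enlarged crops.

```bash
cat > h.py <<'E'
import numpy as np, cv2
from scipy.spatial.transform import Rotation as Ro
from plant import get_obs, snapshot
def Rm(a): return Ro.from_euler('xyz',a,degrees=True).as_matrix()
def K(s): return np.array([[s['fx'],0,s['cx']],[0,s['fy'],s['cy']],[0,0,1]])
def ray(s,uv):
    p=cv2.undistortPoints(np.array(uv,float).reshape(-1,1,2),K(s),s['dist_coeffs']).reshape(-1,2)
    d=np.c_[p,np.ones(len(p))]@Rm(s['attitude']).T
    return d/np.linalg.norm(d,axis=1)[:,None]
def onplane(s,uv,z):
    d=ray(s,uv); e=s['eye']; return e+d*((z-e[2])/d[:,2])[:,None]
def proj(s,P):
    R=Rm(s['attitude']); rv=cv2.Rodrigues(R.T)[0]; t=-R.T@s['eye']
    return cv2.projectPoints(np.array(P,float).reshape(-1,1,3),rv,t,K(s),s['dist_coeffs'])[0].reshape(-1,2)
def tri(s1,u1,s2,u2):
    d1=ray(s1,u1)[0]; d2=ray(s2,u2)[0]
    A=np.stack([d1,-d2],1); b=s2['eye']-s1['eye']
    t=np.linalg.lstsq(A,b,rcond=None)[0]
    p=s1['eye']+d1*t[0]; q=s2['eye']+d2*t[1]
    return (p+q)/2, np.linalg.norm(p-q)
def crop(s,x,y,w,h,k,name):
    c=cv2.cvtColor(s['color'],cv2.COLOR_RGB2BGR)[y:y+h,x:x+w]
    cv2.imwrite(name,cv2.resize(c,None,fx=k,fy=k,interpolation=cv2.INTER_NEAREST))
E
python3 - <<'E'
from h import *
t=snapshot('top'); s=snapshot('side')
crop(t,220,130,80,95,6,'pics/c1.png'); crop(s,200,170,100,90,7,'pics/c2.png')
crop(t,70,170,110,70,7,'pics/c3.png'); crop(s,220,280,90,100,6,'pics/c4.png')
import pickle; pickle.dump((t,s),open('s0.pkl','wb'))
E
```

```text
(no output)
```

View pics/c1.png

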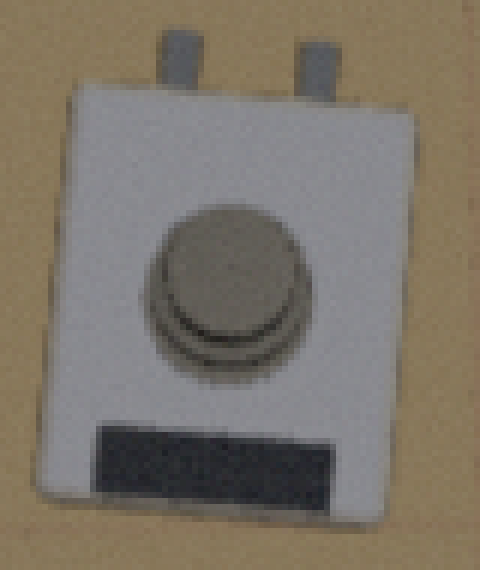

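View pics/c2.png

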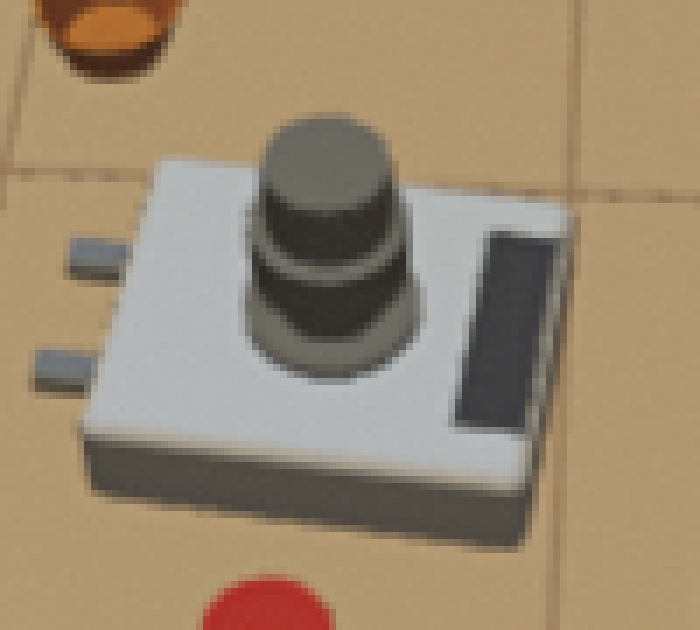

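View pics/c3.png

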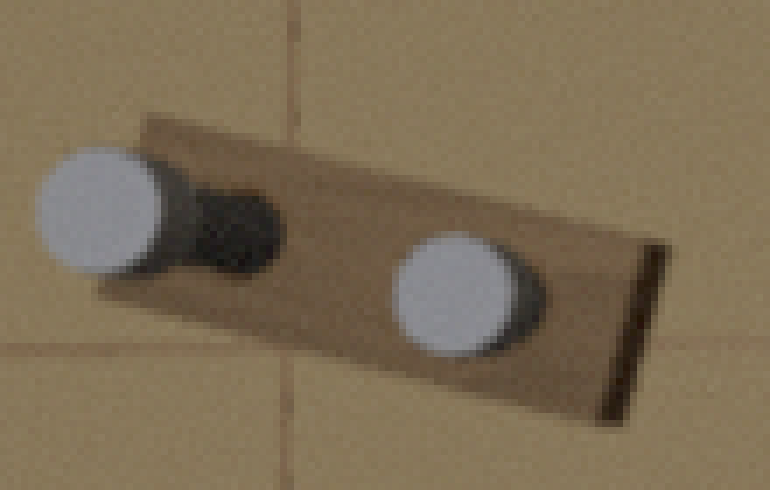

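View pics/c4.png

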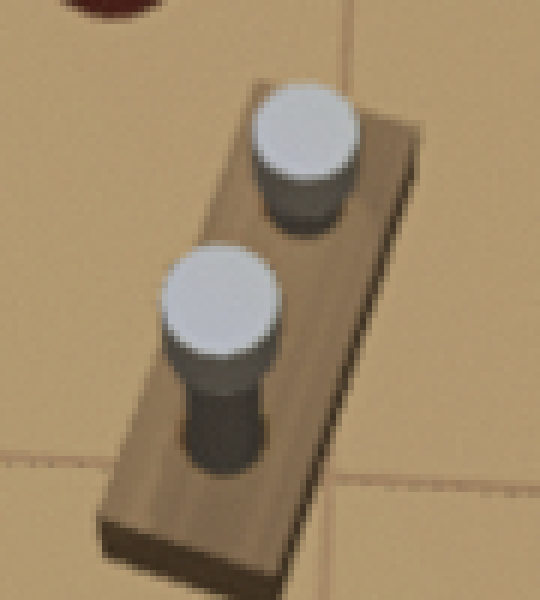

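The side and top views agree. The outer tube, with its head at top (84,200) and side (256,329), stands higher and shows a long shaft, so it is the longer one. The grey cap sits on the neck at top (258,175) and side (246,193). Next I'll measure by masks.

Run:
```python
from h import *
import pickle
t,s=pickle.load(open('s0.pkl','rb'))
def blobs(im,mask,box,minA=60):
    x0,y0,x1,y1=box; m=np.zeros(mask.shape,np.uint8); m[y0:y1,x0:x1]=mask[y0:y1,x0:x1]
    m=cv2.morphologyEx(m.astype(np.uint8)*255,cv2.MORPH_OPEN,np.ones((3,3),np.uint8))
    out=[]
    for c in cv2.findContours(m,cv2.RETR_EXTERNAL,cv2.CHAIN_APPROX_NONE)[0]:
        if cv2.contourArea(c)>minA: out.append((cv2.contourArea(c),cv2.fitEllipse(c),cv2.minAreaRect(c)))
    return sorted(out,key=lambda a:-a[0])
for n,S,px in (('top',t,[(258,175),(258,189),(84,200),(240,150),(385,191)]),('side',s,[(246,193),(246,205),(256,329),(225,215),(265,145)])):
    for p in px: print(n,p,cv2.GaussianBlur(S['color'],(3,3),0)[p[1],p[0]])
T=cv2.GaussianBlur(t['color'],(3,3),0).astype(int);S=cv2.GaussianBlur(s['color'],(3,3),0).astype(int)
def white(I,th): return (I.min(2)>th)&(I[...,2]>=I[...,0]-8)
def show(n,b):
    for a in b[:3]: print(n,a[0],np.round(np.array(a[1][0]),2),np.round(a[1][1],1),'rect',np.round(a[2][0],1),np.round(a[2][1],1),round(a[2][2],1))
bt=blobs(T,white(T,115),(70,170,180,240)); show('heads top',bt)
bs=blobs(S,white(S,150),(220,280,310,380)); show('heads side',bs)
bb=blobs(T,white(T,100)|(T.max(2)<75),(222,140,295,222)); show('base top',bb)
bl=blobs(T,T.max(2)<60,(340,150,430,230)); show('lid top',bl)
bls=blobs(S,S.max(2)<60,(230,120,300,170)); show('lid side',bls)
up=lambda e:[e[1][0]]
for a in bt:
  for z in (.164,.104): print('top head z',z,onplane(t,up(a),z).round(4))
for a in bs:
  for z in (.164,.104): print('side head z',z,onplane(s,up(a),z).round(4))
print('lid',onplane(t,up(bl[0]),.015).round(4),onplane(s,up(bls[0]),.015).round(4) if bls else None)
```

```text
top (258, 175) [95 92 85]
top (258, 189) [83 79 74]
top (84, 200) [137 138 143]
top (240, 150) [137 138 143]
top (385, 191) [30 27 26]
side (246, 193) [107 105  95]
side (246, 205) [52 49 43]
side (256, 329) [179 183 188]
side (225, 215) [178 182 183]
side (265, 145) [47 41 33]
heads top 192.5 [ 83.6  199.51] [15.4 16. ] rect [ 83.5 199.5] [15. 15.] 90.0
heads top 179.5 [134.18 211.57] [14.9 15.5] rect [134.5 211.5] [15. 15.] 90.0
heads side 230.0 [256.14 329.77] [16.4 18. ] rect [256. 330.] [16. 18.] 90.0
heads side 166.5 [270.47 301.52] [13.7 15.7] rect [270.5 301.5] [13. 15.] 90.0
base top 3661.0 [257.63 179.97] [64.3 79.2] rect [257.6 179.2] [56.4 68.7] 4.9
lid top 2392.5 [385.07 191.13] [54.4 56. ] rect [385. 191.] [54. 56.] 90.0
lid side 957.5 [263.78 144.91] [29.5 41.4] rect [263.5 145. ] [30. 41.] 90.0
top head z 0.164 [[0.4897 0.3763 0.164 ]]
top head z 0.104 [[0.4944 0.4025 0.104 ]]
top head z 0.164 [[0.4614 0.2615 0.164 ]]
top head z 0.104 [[0.4641 0.2797 0.104 ]]
side head z 0.164 [[0.4906 0.3781 0.164 ]]
side head z 0.104 [[0.4932 0.3515 0.104 ]]
side head z 0.164 [[0.4642 0.3126 0.164 ]]
side head z 0.104 [[0.465  0.2814 0.104 ]]
lid [[ 0.5134 -0.349   0.015 ]] [[ 0.5152 -0.3403  0.015 ]]
```

Run:
```python
from h import *
import pickle
t,s=pickle.load(open('s0.pkl','rb'))
T=cv2.GaussianBlur(t['color'],(3,3),0).astype(int);S=cv2.GaussianBlur(s['color'],(3,3),0).astype(int)
def big(m,box):
    x0,y0,x1,y1=box; k=np.zeros(m.shape,np.uint8); k[y0:y1,x0:x1]=m[y0:y1,x0:x1]
    k=cv2.morphologyEx(k*255,cv2.MORPH_OPEN,np.ones((3,3),np.uint8))
    return max(cv2.findContours(k,cv2.RETR_EXTERNAL,cv2.CHAIN_APPROX_NONE)[0],key=cv2.contourArea)
# top disc of cap: top view (cut to the disc: rows<=182), side view
ct=big((T.max(2)<115)&(T.max(2)>70),(244,160,274,196))
# disc edge: upper arc of outline, rows<=176
pts=ct.reshape(-1,2); up=pts[pts[:,1]<=177].astype(np.float32)
from scipy.optimize import least_squares
r=least_squares(lambda p:np.hypot(up[:,0]-p[0],up[:,1]-p[1])-p[2],[258,175,11]).x; print('top disc',r,'radius expect',389.5*.025/.887)
cs=big((S.max(2)>82)&(S.max(2)<135),(232,182,262,201)); e=cv2.fitEllipse(cs); print('side disc',e)
print(onplane(t,[r[:2]],.14),onplane(s,[e[0]],.14),tri(t,[r[:2]],s,[e[0]]))
# base corners, top view
m=((T.min(2)>105)&(T[...,2]>=T[...,0]-8))
c=big(m|(T.max(2)<112)&(T[...,2]>=T[...,0]-14),(225,143,292,219))
q=cv2.boxPoints(cv2.minAreaRect(c)); w=onplane(t,q,.05); print('rect',cv2.minAreaRect(c)); print(w.round(4), w.mean(0))
for i in range(4):
    d=w[(i+1)%4]-w[i]; print(np.linalg.norm(d),np.degrees(np.arctan2(d[1],d[0])))
# lid
c=big(T.max(2)<62,(340,150,430,230)); print('lid',cv2.fitEllipse(c), cv2.minEnclosingCircle(c))
# mug, jar, red positions approx
for n,p,z in (('mug',(327,257),.085),('jar',(169,269),.085),('red1',(194,177),.06),('red2',(217,254),.06),('cupa',(174,137),.03),('cupb',(329,135),.03)): print(n,onplane(t,[p],z).round(3))
```

```text
top disc [257.75407509 177.49729687  13.27798814] radius expect 10.978015783540023
side disc ((246.0754852294922, 193.0626983642578), (12.556866645812988, 18.105472564697266), 89.40728759765625)
[[ 0.53721085 -0.01479406  0.14      ]] [[ 0.54414713 -0.01334326  0.14      ]] (array([ 0.54096222, -0.01494297,  0.13760914]), np.float64(0.006831219276159687))
rect ((257.7242126464844, 178.1716766357422), (56.395877838134766, 73.07208251953125), 4.969740867614746)
[[ 0.4624  0.0634  0.05  ]
 [ 0.6477  0.046   0.05  ]
 [ 0.6332 -0.0969  0.05  ]
 [ 0.4484 -0.0771  0.05  ]] [ 0.54792775 -0.0161405   0.05      ]
0.18612649392920105 -5.366073793284492
0.14362583639486515 -95.81800865441524
0.18577811053178583 173.89989245492657
0.14124346813859492 84.32187879530709
lid ((385.055908203125, 191.1488800048828), (54.45521545410156, 56.130531311035156), 111.22367858886719) ((385.1900634765625, 191.02366638183594), 28.475893020629883)
mug [[ 0.35  -0.179  0.085]]
jar [[0.326 0.2   0.085]]
red1 [[0.551 0.144 0.06 ]]
red2 [[0.359 0.087 0.06 ]]
cupa [[0.661 0.2   0.03 ]]
cupb [[ 0.661 -0.204  0.03 ]]
```

Run:
```python
from h import *
import pickle
t,s=pickle.load(open('s0.pkl','rb'))
T=cv2.resize(t['color'],None,fx=6,fy=6,interpolation=cv2.INTER_CUBIC)
g=cv2.cvtColor(T,cv2.COLOR_RGB2GRAY)[130*6:225*6,220*6:300*6]
c=cv2.HoughCircles(cv2.GaussianBlur(g,(0,0),4),cv2.HOUGH_GRADIENT,1,40,param1=60,param2=12,minRadius=58,maxRadius=75); print(c)
for u in [(257.9,174.75)]+[((a[0]+.5)/6-.5+220,(a[1]+.5)/6-.5+130) for a in c[0]]: print(u,onplane(t,[u],.14),tri(t,[u],s,[(246.1,193.1)]))
print(onplane(t,[(385.07,191.1)],.015))
# neck/flange collar circle around: grey flange at base
o=get_obs(); print(Rm(o['orientation']))
```

```text
NoneTraceback (most recent call last):
  File "<stdin>", line 7, in <module>
TypeError: 'NoneType' object is not subscriptable
```

Run:
```python
from h import *
import pickle
t,s=pickle.load(open('s0.pkl','rb'))
for u in [(257.9,174.75)]: print(u,onplane(t,[u],.14),tri(t,[u],s,[(246.1,193.1)]))
print(onplane(t,[(385.07,191.1)],.015))
o=get_obs(); print(Rm(o['orientation']).round(4))
w=snapshot('wrist'); Rt=Rm(o['orientation']); print('cam in tool',Rt.T@(w['eye']-o['tool_pos']), (Rt.T@Rm(w['attitude'])).round(3))
```

```text
(257.9, 174.75) [[ 0.5435546  -0.01521751  0.14      ]] (array([ 0.54409884, -0.01526532,  0.13761194]), np.float64(0.00043341712718613723))
[[ 0.51342288 -0.3490024   0.015     ]]
[[-3.000e-04 -2.462e-01  9.692e-01]
 [ 7.000e-04  9.692e-01  2.462e-01]
 [-1.000e+00  7.000e-04 -1.000e-04]]
cam in tool [-0.1571923  -0.00022083 -0.06788309] [[ 0.001 -0.252  0.968]
 [ 1.     0.    -0.   ]
 [-0.     0.968  0.252]]
```

```bash
cat >> h.py <<'E'
def delta(target,o=None):
    o=o or get_obs(); R=Rm(o['orientation'])
    print('tcp',o['tool_pos'].round(4),'clock',round(o['clock'],3),'j',o['joint_pos'].round(1),'F',o['force'].round(1),'M',o['moment'].round(2),'open',round(o['opening'],4))
    y=R[:,1]; print('yaw',np.degrees(np.arctan2(y[1],y[0])).round(2),'x axis',R[:,0].round(4))
    print('tool delta mm',(R.T@(np.array(target)-o['tool_pos'])*1000).round(1))
E
python3 -c "
from h import *
delta([.544,-.0145,.175])"
```

```text
tcp [ 0.1662 -0.6541  0.2262] clock 0.3 j [-59.2  20.6   0.7  -0.  -70.1 -16.5] F [ 0.9 -0.1 -0.5] M [ 0.02  0.03 -0.03] open 0.0876
yaw 104.25 x axis [-2.e-04  5.e-04 -1.e+00]
tool delta mm [ 51.5 526.8 523.7]
```

carry_out --series '[[[0,40,40,0,0,0],[0,84,84,0,0,0],[0,128,128,0,0,0],[0,172,172,0,0,0],[0,216,216,0,0,0],[0,260,260,0,0,0],[0,304,304,0,0,0],[0,348,348,0,0,0],[0,392,392,0,0,0],[0,436,436,0,0,0]]]' --hand -1

```text
clock: 1.55
tool_pos: [0.4822, -0.1223, 0.227]
orientation: [-12.1, 89.9, 2.1]
force: [1.4, -1.4, 0.2]
opening: 0.0874
```

carry_out --series '[[[0,44,44,0,0,0],[0,86,83,0,0,0],[0,91,88,0,0,0],[0,91,88,0,0,0],[0,91,88,0,0,0]]]'

```text
clock: 2.17
tool_pos: [0.5437, -0.0153, 0.2267]
orientation: [166.0, 90.0, -179.8]
force: [-0.2, -0.4, 0.5]
opening: 0.0877
```

Run:
```python
from h import *
delta([.544,-.0145,.110])
w=snapshot('wrist'); cv2.imwrite('pics/w1.png',cv2.cvtColor(w['color'],cv2.COLOR_RGB2BGR))
print(proj(w,[[.544,-.0145,.14],[.544,-.0145,.1]]))
import pickle; pickle.dump(w,open('w1.pkl','wb'))
```

```text
tcp [ 0.5437 -0.0153  0.2267] clock 2.175 j [ 19.    8.2 -15.9  -0.  -65.9 -94.8] F [-0.2 -0.4  0.5] M [-0.05  0.03 -0.03] open 0.0877
yaw 104.21 x axis [-1.e-04 -0.e+00 -1.e+00]
tool delta mm [116.7   0.7   0.5]
[[258.15771924 194.52496058]
 [258.00266233 182.74071273]]
```

View pics/w1.png

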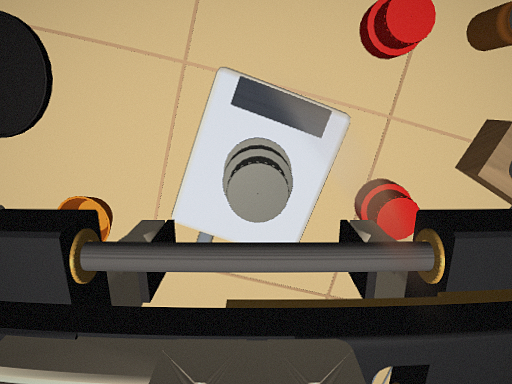

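The wrist view shows the base and the grey cap, with its top disc near (258,190). The red look-alikes are at (400,25) and (390,210). I'll refine the disc centre.

Run:
```python
from h import *
import pickle
w=pickle.load(open('w1.pkl','rb')); C=w['color']
g=cv2.cvtColor(C[120:245,200:320],cv2.COLOR_RGB2GRAY)
c=cv2.HoughCircles(cv2.GaussianBlur(cv2.resize(g,None,fx=3,fy=3),(0,0),2),cv2.HOUGH_GRADIENT,1,20,param1=60,param2=15,minRadius=85,maxRadius=115)
for a in c[0][:4]:
    u=(a[0]/3+200,a[1]/3+120); print(u,a[2]/3,onplane(w,[u],.14))
# predicted rim circle
for cx,cy in ((.544,-.0145),(.5410,-.0145)):
    a=np.linspace(0,2*np.pi,60); P=np.c_[cx+.025*np.cos(a),cy+.025*np.sin(a),np.full(60,.14)]
    u=proj(w,P); B=cv2.cvtColor(C,cv2.COLOR_RGB2BGR)[120:245,200:320]; B=cv2.resize(B,None,fx=5,fy=5)
    for p in u: cv2.circle(B,(int((p[0]-199.5)*5),int((p[1]-119.5)*5)),1,(0,0,255),-1)
    cv2.imwrite(f'pics/w1_{cx}.png',B)
```

```text
(np.float32(257.5), np.float32(190.83334)) 31.633333 [[ 0.5411858  -0.01575334  0.14      ]]
(np.float32(257.5), np.float32(183.5)) 34.833332 [[ 0.53539304 -0.01722359  0.14      ]]
(np.float32(257.16666), np.float32(170.83333)) 33.766666 [[ 0.52560919 -0.01997476  0.14      ]]
(np.float32(262.16666), np.float32(178.5)) 30.0 [[ 0.53058352 -0.01466895  0.14      ]]
```

View pics/w1_0.544.png

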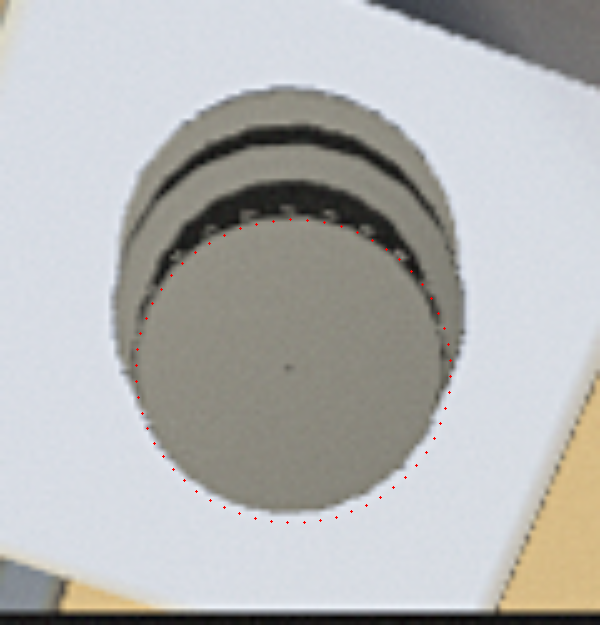

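The cap centre agrees between all views at about (0.543, −0.0155), within 1.5 mm. I'll descend and grip the 50 mm grip part.

carry_out --series '[[[30,0,0,0,0,0],[70,0,-0.7,0,0,0],[105,0,-0.7,0,0,0],[115,0,-0.7,0,0,0],[115,0,-0.7,0,0,0]]]'

```text
clock: 2.85
tool_pos: [0.5436, -0.0152, 0.1119]
orientation: [-134.3, 90.0, -120.1]
force: [0.2, 0.6, 0.8]
opening: 0.0873
```

carry_out --series '[[[0,0,0,0,0,0],[0,0,0,0,0,0],[0,0,0,0,0,0],[0,0,0,0,0,0],[0,0,0,0,0,0],[0,0,0,0,0,0]]]' --hand 1

```text
clock: 3.6
tool_pos: [0.5437, -0.0145, 0.1118]
orientation: [-6.9, 90.0, 7.4]
force: [-1.6, 1.9, 3.6]
opening: 0.0494
```

```bash
python3 -c "
from h import *
delta([.543,-.0155,.111])"
```

```text
tcp [ 0.5437 -0.0145  0.1118] clock 3.6 j [ 19.1  14.3 -24.7   0.  -51.  -94.9] F [-1.6  1.9  3.6] M [ 0.28  0.38 -0.06] open 0.0494
yaw 104.26 x axis [ 2.e-04  0.e+00 -1.e+00]
tool delta mm [ 0.8 -0.8 -0.9]
```

Opening is 49.4 mm, so the cap is held. Turning CCW, which is negative about tool x (pointing down).

carry_out --series '[[[0,0,0,-8,0,0],[0,0,0,-18,0,0],[0,0,0,-28,0,0],[0,0,0,-38,0,0],[0,0,0,-48,0,0],[0,0,0,-58,0,0],[0,0,0,-68,0,0],[0,0,0,-78,0,0],[0,0,0,-88,0,0],[0,0,0,-96,0,0]]]'

```text
clock: 4.85
tool_pos: [0.5439, -0.0145, 0.1118]
orientation: [-107.9, 90.0, 2.7]
force: [-0.2, 0.4, 2.7]
opening: 0.0494
```

```bash
python3 -c "
from h import *
delta([.543,-.0155,.111])
s=snapshot('side');crop(s,180,120,140,110,5,'pics/s1.png')"
```

```text
tcp [ 0.5439 -0.0145  0.1118] clock 4.85 j [ 19.1  14.3 -24.7   0.  -50.9   1.4] F [-0.2  0.4  2.7] M [ 0.06  0.21 -0.02] open 0.0494
yaw -159.45 x axis [ 6.e-04  0.e+00 -1.e+00]
tool delta mm [ 0.8  1.2 -0.6]
```

View pics/s1.png

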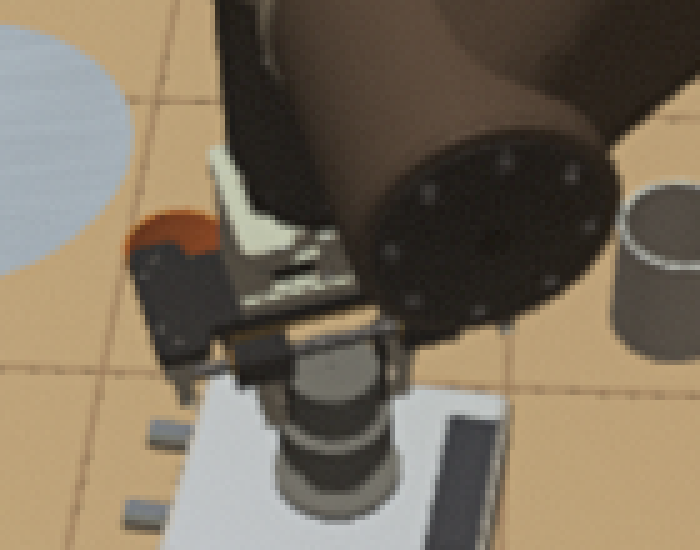

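The side crop shows the cap held between the fingers on the neck, with the jaws turned 96°. I'll turn on toward the stop and watch the moment.

carry_out --series '[[[0,0,0,-8,0,0],[0,0,0,-16,0,0],[0,0,0,-22,0,0],[0,0,0,-26,0,0]]]'

```text
clock: 5.4
tool_pos: [0.5439, -0.0146, 0.1118]
orientation: [-137.7, 90.0, -1.4]
force: [-0.2, 0.3, 2.6]
opening: 0.0493
```

```bash
python3 -c "
from h import *
delta([.543,-.0155,.111])"
```

```text
tcp [ 0.5439 -0.0146  0.1118] clock 5.4 j [ 19.1  14.3 -24.7   0.  -50.9  27.2] F [-0.2  0.3  2.6] M [-0.04  0.18 -0.03] open 0.0493
yaw -133.72 x axis [ 6.e-04 -0.e+00 -1.e+00]
tool delta mm [0.8 1.3 0. ]
```

carry_out --series '[[[0,0,0,-5,0,0],[0,0,0,-10,0,0],[0,0,0,-12,0,0]]]'

```text
clock: 5.78
tool_pos: [0.5439, -0.0147, 0.1118]
orientation: [-166.7, 90.0, -18.5]
force: [-0.1, -1.6, 1.8]
opening: 0.0496
```

```bash
python3 -c "
from h import *
delta([.543,-.0155,.111])"
```

```text
tcp [ 0.5439 -0.0147  0.1118] clock 5.775 j [ 19.1  14.3 -24.7   0.  -50.9  39.1] F [-0.1 -1.6  1.8] M [-0.75 -0.05 -0.16] open 0.0496
yaw -121.78 x axis [ 6.e-04 -2.e-04 -1.e+00]
tool delta mm [0.8 1.2 0.4]
```

The moments changed near 134°, which suggests the stop. Trying a small lift.

carry_out --series '[[[-2,0,0,0,0,0],[-5,0,0,0,0,0],[-8,0,0,0,0,0]]]'

```text
clock: 6.15
tool_pos: [0.543, -0.0148, 0.1193]
orientation: [46.9, 89.9, -164.9]
force: [0.7, -3.3, -4.6]
opening: 0.0497
```

```bash
python3 -c "
from h import *
delta([.543,-.0155,.111])
s=snapshot('side');crop(s,180,120,140,110,5,'pics/s2.png')"
```

```text
tcp [ 0.543  -0.0148  0.1193] clock 6.15 j [ 19.1  13.8 -24.2  -0.  -52.   39.1] F [ 0.7 -3.3 -4.6] M [-1.06 -0.24 -0.15] open 0.0497
yaw -121.81 x axis [-1.4e-03 -4.0e-04 -1.0e+00]
tool delta mm [ 8.3  0.6 -0.4]
```

View pics/s2.png

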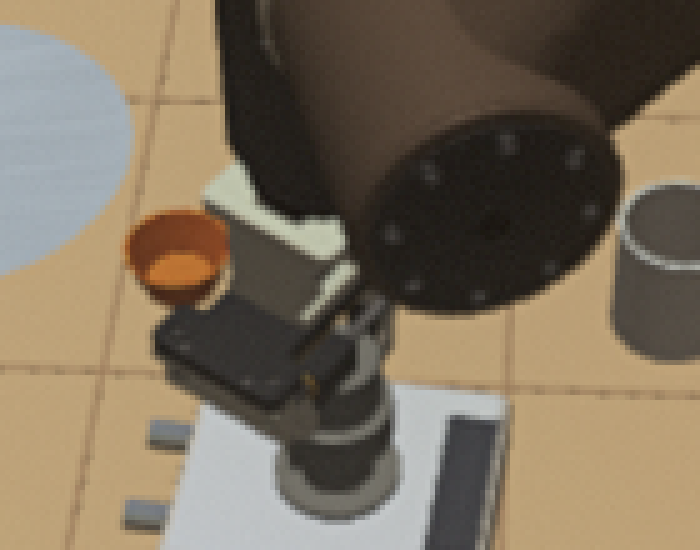

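carry_out --series '[[[-4,0,0,0,0,0],[-9,0,0,0,0,0],[-14,0,0,0,0,0]]]'

```text
clock: 6.58
tool_pos: [0.5439, -0.0142, 0.1343]
orientation: [-120.9, 89.9, 27.4]
force: [-0.1, -0.1, -1.1]
opening: 0.0495
```

```bash
python3 -c "
from h import *
delta([.543,-.0155,.111])
s=snapshot('side');crop(s,180,120,140,110,5,'pics/s3.png')"
```

```text
tcp [ 0.5439 -0.0142  0.1343] clock 6.575 j [ 19.1  12.9 -23.2  -0.  -53.9  39.1] F [-0.1 -0.1 -1.1] M [-0.02  0.14 -0.01] open 0.0495
yaw -121.73 x axis [ 9.e-04  4.e-04 -1.e+00]
tool delta mm [23.3  1.6  0.1]
```

View pics/s3.png

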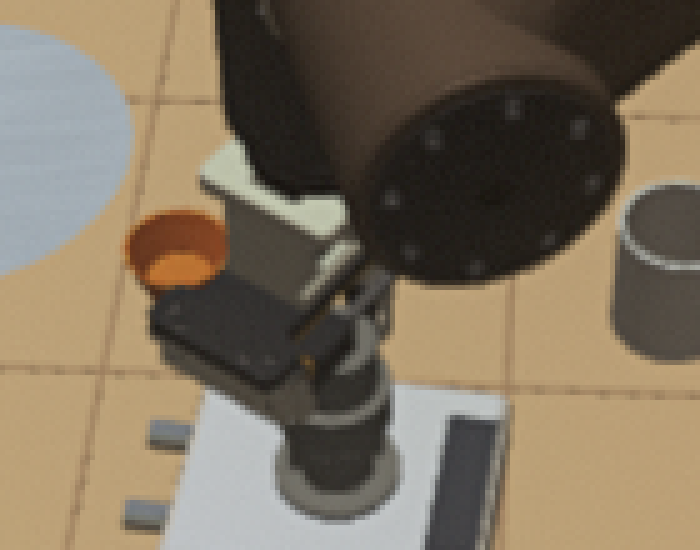

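The cap has come free: more of the neck shows below the skirt ring and Fz is about the cap's weight. Lifting high, then over to the lid.

carry_out --series '[[[-30,0,0,0,0,0],[-60,0,0,0,0,0],[-62,0,0,0,0,0],[-62,0,0,0,0,0]]]'

```text
clock: 7.12
tool_pos: [0.5434, -0.0144, 0.1954]
orientation: [-66.8, 90.0, 81.5]
force: [0.6, 0.4, -0.8]
opening: 0.0496
```

```bash
python3 -c "
from h import *
delta([.5134,-.349,.196])
s=snapshot('side');crop(s,180,100,140,130,5,'pics/s4.png')
s=snapshot('top');crop(s,215,120,90,105,5,'pics/t4.png')"
```

```text
tcp [ 0.5434 -0.0144  0.1954] clock 7.125 j [ 19.1   9.5 -18.6  -0.  -61.9  39.1] F [ 0.6  0.4 -0.8] M [-0.03  0.19 -0.01] open 0.0496
yaw -121.75 x axis [ 1.e-04  5.e-04 -1.e+00]
tool delta mm [  -0.8  300.3 -150.6]
```

View pics/s4.png

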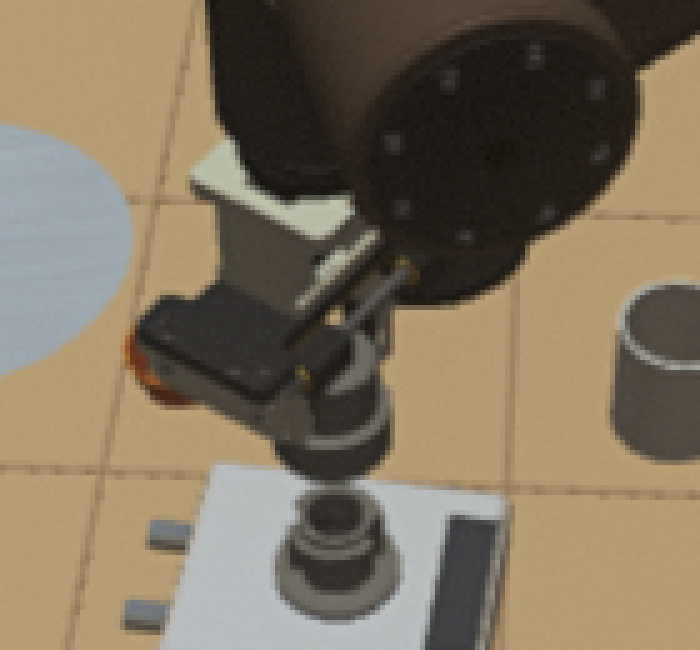

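The cap hangs in the gripper above the open neck. Moving to the lid.

carry_out --series '[[[0,40,-20,0,0,0],[0,90,-45,0,0,0],[0,140,-70,0,0,0],[0,190,-95,0,0,0],[0,240,-120,0,0,0],[0,285,-143,0,0,0],[0,300,-150.5,0,0,0],[40,300,-150.5,0,0,0],[80,300,-150.5,0,0,0],[80,300,-150.5,0,0,0]]]'

```text
clock: 8.48
tool_pos: [0.5113, -0.3474, 0.1119]
orientation: [9.8, 89.6, 158.1]
force: [0.2, 0.6, -0.8]
opening: 0.0491
```

Run:
```python
from h import *
delta([.5134,-.349,.038])
t=snapshot('top');crop(t,320,140,130,105,5,'pics/t5.png')
w=snapshot('wrist'); cv2.imwrite('pics/w5.png',cv2.cvtColor(w['color'],cv2.COLOR_RGB2BGR))
print(proj(w,[[.5134,-.349,.004]]))
```

```text
tcp [ 0.5113 -0.3474  0.1119] clock 8.475 j [-16.1  20.9 -14.9  -0.1 -54.7  74.4] F [ 0.2  0.6 -0.8] M [-0.05  0.19 -0.02] open 0.0491
yaw -121.75 x axis [-0.0071  0.0029 -1.    ]
tool delta mm [73.9  0.1 -3.2]
[[256.56999391 185.03968321]]
```

View pics/t5.png

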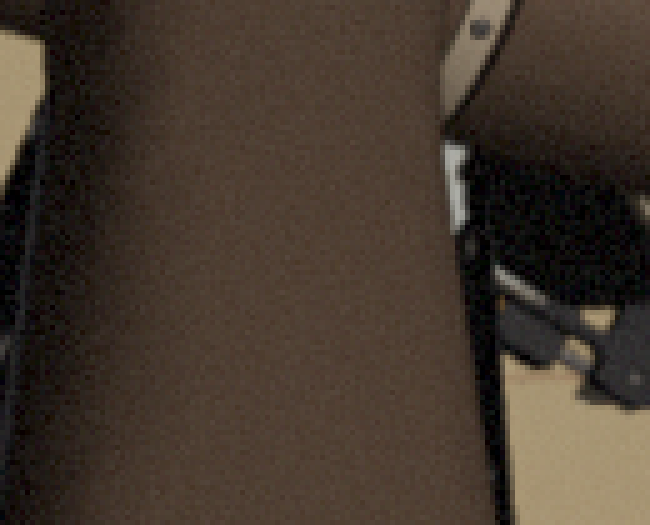

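View pics/w5.png

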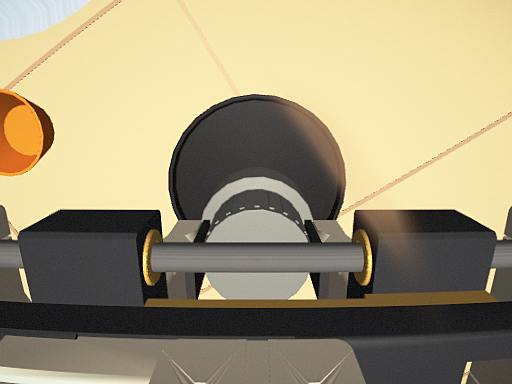

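The wrist view shows the lid at columns 169–345 with its top edge at row 95, so its centre is near (257,184). The projection gave (256.6,185), which agrees. Lowering.

carry_out --series '[[[30,0,-2,0,0,0],[55,0,-2.5,0,0,0],[65,0,-2.5,0,0,0],[69,0,-2.5,0,0,0],[71,0,-2.5,0,0,0],[72.5,0,-2.5,0,0,0],[72.5,0,-2.5,0,0,0]]]'

```text
clock: 9.45
tool_pos: [0.5161, -0.3503, 0.0435]
orientation: [-168.7, 90.0, -20.4]
force: [-0.7, 0.9, -1.1]
opening: 0.0496
```

Run:
```python
from h import *
delta([.5134,-.349,.038])
t=snapshot('side');crop(t,200,80,130,105,5,'pics/s6.png')
```

```text
tcp [ 0.5161 -0.3503  0.0435] clock 9.45 j [-16.3  25.4 -18.3   0.  -46.2  74.5] F [-0.7  0.9 -1.1] M [-0.03  0.14 -0.01] open 0.0496
yaw -121.74 x axis [ 6.e-04 -2.e-04 -1.e+00]
tool delta mm [5.5 0.3 2.9]
```

View pics/s6.png

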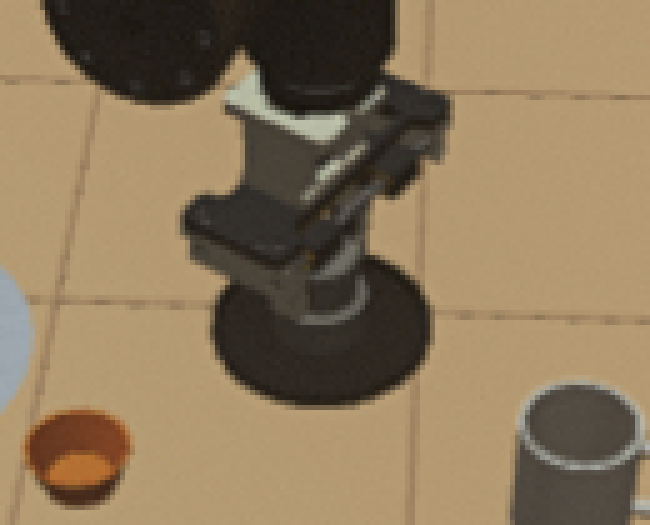

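carry_out --series '[[[2,0,1,0,0,0],[4,0,2,0,0,0],[5.5,0,2,0,0,0],[5.5,0,2,0,0,0]]]'

```text
clock: 10.0
tool_pos: [0.5139, -0.349, 0.0378]
orientation: [22.6, 90.0, 170.8]
force: [-1.6, 1.1, 3.8]
opening: 0.0494
```

Run:
```python
from h import *
delta([.5134,-.349,.0375])
```

```text
tcp [ 0.5139 -0.349   0.0378] clock 10.0 j [-16.2  25.7 -18.9   0.  -45.5  74.5] F [-1.6  1.1  3.8] M [0.52 0.87 0.04] open 0.0494
yaw -121.74 x axis [-4.e-04  1.e-04 -1.e+00]
tool delta mm [0.3 0.2 0.5]
```

Contact shows at the expected height. Releasing and rising.

carry_out --series '[[[0,0,0,0,0,0],[0,0,0,0,0,0],[0,0,0,0,0,0],[0,0,0,0,0,0],[-4,0,0,0,0,0],[-20,0,0,0,0,0],[-60,0,0,0,0,0],[-110,0,0,0,0,0],[-160,0,0,0,0,0],[-200,0,0,0,0,0]]]' --hand -1

```text
clock: 11.25
tool_pos: [0.5144, -0.3494, 0.2416]
orientation: [-171.8, 89.8, -23.6]
force: [0.7, -0.3, 0.1]
opening: 0.0877
```

Run:
```python
from h import *
delta([.490,.377,.24])
t=snapshot('side');crop(t,200,80,130,105,5,'pics/s7.png')
w=snapshot('wrist'); cv2.imwrite('pics/w7.png',cv2.cvtColor(w['color'],cv2.COLOR_RGB2BGR))
```

```text
tcp [ 0.5144 -0.3494  0.2416] clock 11.25 j [-16.2  15.   -5.3   0.  -69.6  74.5] F [ 0.7 -0.3  0.1] M [-0.03  0.1  -0.06] open 0.0877
yaw -121.74 x axis [ 0.0031 -0.0013 -1.    ]
tool delta mm [ 5.000e-01 -6.049e+02  4.028e+02]
```

View pics/s7.png

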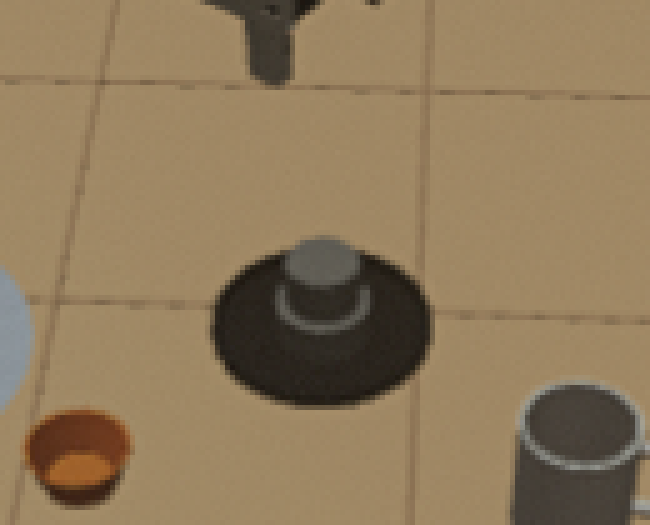

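View pics/w7.png

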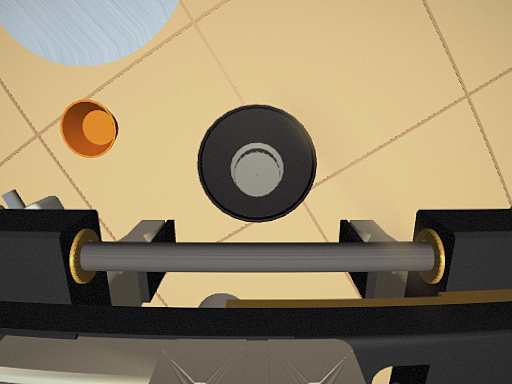

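The cap stands rim down, centred in the lid (wrist: cap (257,170), lid (257,163)). Now to the longer tube.

carry_out --series '[[[0,-35,23,0,0,0],[0,-85,57,0,0,0],[0,-135,90,0,0,0],[0,-185,123,0,0,0],[0,-235,157,0,0,0],[0,-285,190,0,0,0],[0,-335,223,0,0,0],[0,-385,257,0,0,0],[0,-435,290,0,0,0],[0,-485,323,0,0,0]]]'

```text
clock: 12.6
tool_pos: [0.4942, 0.2352, 0.2388]
orientation: [-108.3, 89.9, 40.0]
force: [1.2, -0.0, 0.4]
opening: 0.0877
```

carry_out --series '[[[0,-45,30,0,0,0],[0,-85,57,0,0,0],[0,-110,73,0,0,0],[0,-120,80,0,0,0],[0,-120,80,0,0,0],[0,-120,80,0,0,0]]]'

```text
clock: 13.35
tool_pos: [0.4899, 0.3762, 0.2378]
orientation: [161.5, 90.0, -50.3]
force: [0.2, 0.4, -0.1]
opening: 0.0878
```

Run:
```python
from h import *
delta([.490,.377,.127])
w=snapshot('wrist'); cv2.imwrite('pics/w8.png',cv2.cvtColor(w['color'],cv2.COLOR_RGB2BGR))
print(proj(w,[[.490,.377,.164]]))
a=np.linspace(0,2*np.pi,60); P=np.c_[.490+.021*np.cos(a),.377+.021*np.sin(a),np.full(60,.164)]
u=proj(w,P); B=cv2.cvtColor(w['color'],cv2.COLOR_RGB2BGR)[110:250,180:330]; B=cv2.resize(B,None,fx=4,fy=4)
for p in u: cv2.circle(B,(int((p[0]-179.5)*4),int((p[1]-109.5)*4)),1,(0,0,255),-1)
cv2.imwrite('pics/w8c.png',B)
```

```text
tcp [0.4899 0.3762 0.2378] clock 13.35 j [ 55.6  14.8  -6.    0.  -69.2   2.6] F [ 0.2  0.4 -0.1] M [-0.01  0.19 -0.02] open 0.0878
yaw -121.8 x axis [ 0. -0. -1.]
tool delta mm [110.8  -0.7   0.4]
[[255.24329031 198.54151124]]
```

View pics/w8.png

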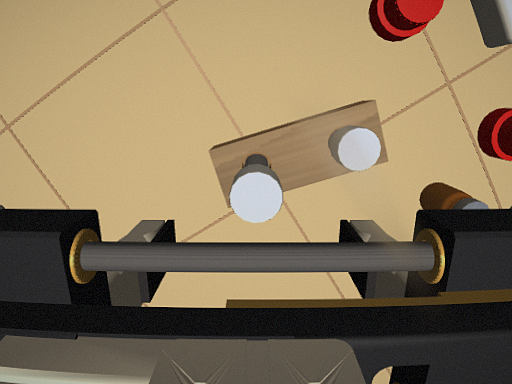

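View pics/w8c.png

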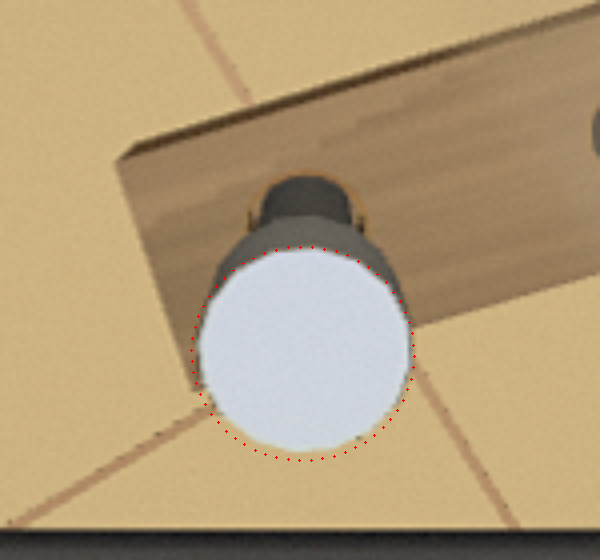

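The wrist view shows the longer tube's head at (256,197), on the predicted circle within 2 px. The short tube is at (355,148). I'll calibrate the wrist camera's bias against the cap, whose axis the grip told me, to centre the tube in the jaws.

Run:
```python
from h import *
import pickle
w=pickle.load(open('w1.pkl','rb'))
R1=Ro.from_euler('z',0).as_matrix()
def tl(v,yaw):
    a=np.radians(yaw); y=np.array([np.cos(a),np.sin(a)]); z=np.array([np.sin(a),-np.cos(a)]); return v@y,v@z
c=onplane(w,[(257.1,192.9)],.14)[0][:2]; print('cap wrist',c)
true=np.array([.5439,-.0145]); b=tl(true-c,104.21); print('bias tool y,z mm',np.array(b)*1e3)
w2=snapshot('wrist'); o=get_obs()
# mask head
C=cv2.GaussianBlur(w2['color'],(3,3),0).astype(int); m=((C.min(2)>195)&(C[...,2]>=C[...,0])).astype(np.uint8)
m[:,:200]=0;m[:,310:]=0;m[:145]=0;m[235:]=0
k=max(cv2.findContours(m,0,1)[0],key=cv2.contourArea); e=cv2.fitEllipse(k); print(e)
h=onplane(w2,[e[0]],.164)[0]; print('head wrist',h, 'rel tool y,z',np.array(tl(h[:2]-o['tool_pos'][:2],-121.8))*1e3)
# cap disc same way
C=cv2.GaussianBlur(w['color'],(3,3),0).astype(int)
```

```text
cap wrist [ 0.54290883 -0.01564341]
bias tool y,z mm [0.86511132 1.24152712]
((255.72962951660156, 197.12416076660156), (47.85767364501953, 49.74296569824219), 89.73652648925781)
head wrist [0.49080808 0.37609304 0.164     ] rel tool y,z [-0.271348   -0.79805628]
```

carry_out --series '[[[30,0,0.4,0,0,0],[70,0,0.4,0,0,0],[102,0,0.4,0,0,0],[109,0,0.4,0,0,0],[109,0,0.4,0,0,0]]]'

```text
clock: 14.08
tool_pos: [0.4899, 0.3774, 0.1293]
orientation: [-144.6, 90.0, 3.6]
force: [0.9, -0.4, 1.1]
opening: 0.0877
```

carry_out --series '[[[0,0,0,0,0,0],[0,0,0,0,0,0],[0,0,0,0,0,0],[0,0,0,0,0,0],[0,0,0,0,0,0],[0,0,0,0,0,0]]]' --hand 1

```text
clock: 14.82
tool_pos: [0.4895, 0.3776, 0.1286]
orientation: [-171.2, 90.0, -23.0]
force: [0.2, 0.1, 1.1]
opening: 0.0416
```

```bash
python3 -c "
from h import *
delta([.490,.377,.128])"
```

```text
tcp [0.4895 0.3776 0.1286] clock 14.825 j [ 55.7  19.7 -14.2   0.  -56.1   2.5] F [0.2 0.1 1.1] M [-0.11  0.21 -0.02] open 0.0416
yaw -121.74 x axis [ 0. -0. -1.]
tool delta mm [ 0.6  0.2 -0.8]
```

Opening is 41.6 mm, so the head is held. Lifting straight up.

carry_out --series '[[[-10,0,0,0,0,0],[-30,0,0,0,0,0],[-55,0,0,0,0,0],[-85,0,0,0,0,0],[-115,0,0,0,0,0],[-130,0,0,0,0,0],[-130,0,0,0,0,0]]]'

```text
clock: 15.7
tool_pos: [0.4896, 0.3779, 0.2595]
orientation: [-88.6, 89.9, 59.7]
force: [-0.4, 0.2, -0.9]
opening: 0.042
```

```bash
python3 -c "
from h import *
delta([.5438,-.0146,.255])
s=snapshot('side');cv2.imwrite('pics/s9.png',cv2.cvtColor(s['color'],cv2.COLOR_RGB2BGR))"
```

```text
tcp [0.4896 0.3779 0.2595] clock 15.7 j [ 55.7  14.1  -4.1  -0.  -71.7   2.5] F [-0.4  0.2 -0.9] M [-0.03  0.22 -0.04] open 0.042
yaw -121.75 x axis [ 0.001   0.0017 -1.    ]
tool delta mm [   3.9  305.3 -252.6]
```

View pics/s9.png

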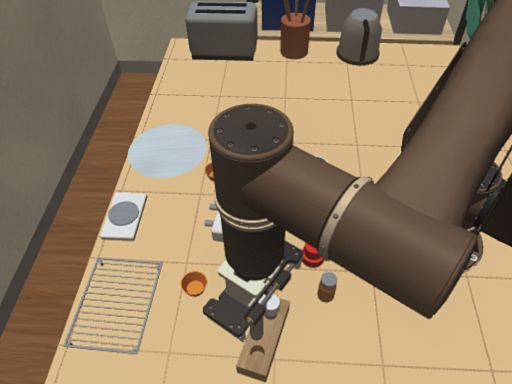

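The hole is empty at (257,350), so the tube is lifted. Moving above the port.

carry_out --series '[[[0,20,-17,0,0,0],[0,60,-50,0,0,0],[0,105,-87,0,0,0],[0,150,-124,0,0,0],[0,195,-161,0,0,0],[0,240,-198,0,0,0],[0,280,-231,0,0,0],[0,300,-248,0,0,0],[0,305,-252.5,0,0,0],[0,305,-252.5,0,0,0]]]'

```text
clock: 17.0
tool_pos: [0.5431, -0.0152, 0.2578]
orientation: [39.2, 89.9, -172.6]
force: [0.8, 0.6, -2.3]
opening: 0.0416
```

carry_out --series '[[[0,0,0,0,0,0],[0,0,0,0,0,0],[0,0,0,0,0,0]]]'

```text
clock: 17.38
tool_pos: [0.5437, -0.014, 0.2586]
orientation: [-94.4, 90.0, 53.9]
force: [0.1, -0.6, -1.5]
opening: 0.0416
```

```bash
python3 -c "
from h import *
delta([.5438,-.0146,.225])
s=snapshot('side');crop(s,180,120,140,130,5,'pics/s10.png')
w=snapshot('wrist');cv2.imwrite('pics/w10.png',cv2.cvtColor(w['color'],cv2.COLOR_RGB2BGR))
t=snapshot('top');crop(t,215,120,90,105,5,'pics/t10.png')
print(proj(s,[[.5438,-.0146,.1],[.5438,-.0146,.138]]),proj(w,[[.5438,-.0146,.1],[.5438,-.0146,.138]]))"
```

```text
tcp [ 0.5437 -0.014   0.2586] clock 17.375 j [ 19.2   7.  -13.1  -0.  -69.9  39.1] F [ 0.1 -0.6 -1.5] M [-0.06  0.15 -0.02] open 0.0416
yaw -121.69 x axis [ 1.e-04  1.e-04 -1.e+00]
tool delta mm [33.6  0.5 -0.4]
[[246.69224652 202.3628537 ]
 [246.26665636 193.20872042]] [[256.67960405 174.29924466]
 [256.67450758 183.11704135]]
```

View pics/s10.png

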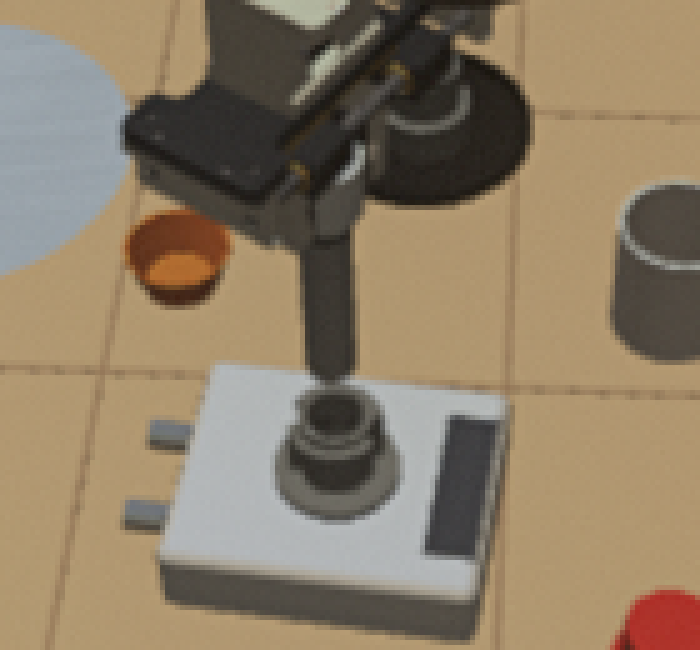

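View pics/w10.png

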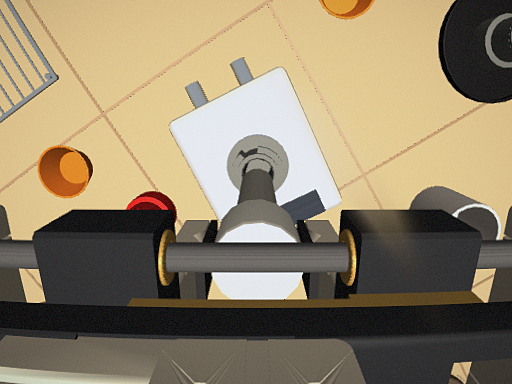

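View pics/t10.png

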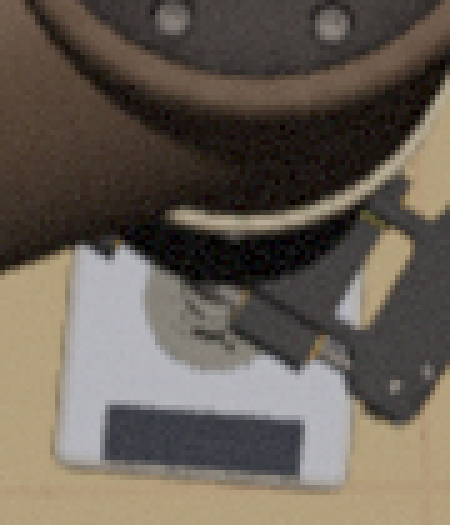

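Run:
```python
from h import *
w=snapshot('wrist'); crop(w,215,125,90,90,7,'pics/w11.png')
s=snapshot('side'); crop(s,225,150,50,80,8,'pics/s11.png')
```

```text
(no output)
```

View pics/w11.png

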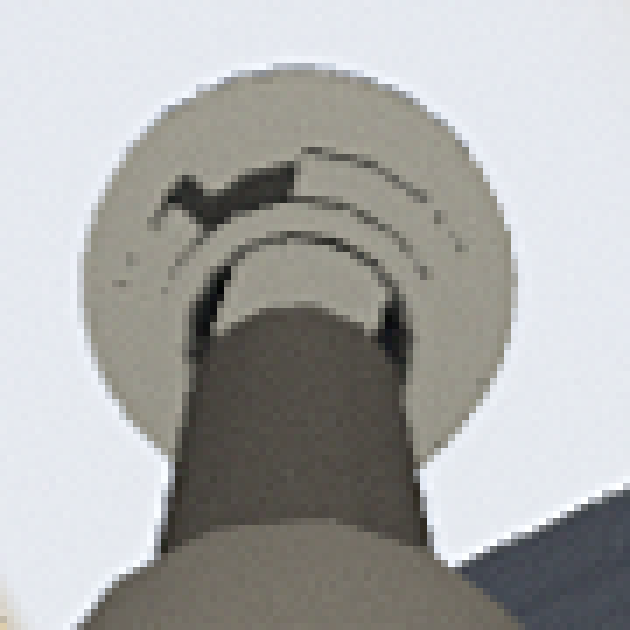

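View pics/s11.png

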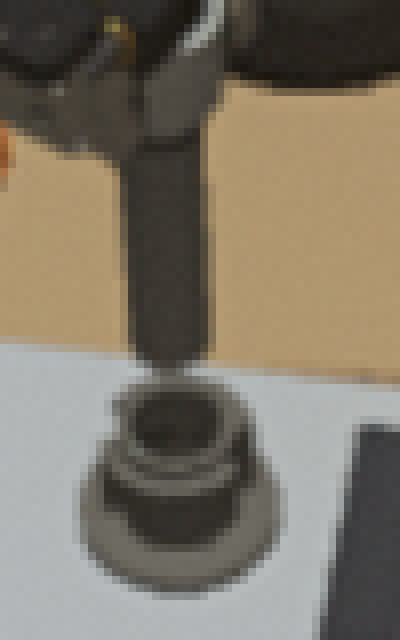

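The wrist crop shows the foot and mouth both centred at crop column 300. The side crop puts the tube's axis about 0.8 mm too far in +x. I'll correct slightly and lower into the mouth.

carry_out --series '[[[10,0.7,0,0,0,0],[25,0.7,0,0,0,0],[32,0.7,0,0,0,0],[36,0.7,0,0,0,0],[40,0.7,0,0,0,0],[44,0.7,0,0,0,0],[48,0.7,0,0,0,0],[48,0.7,0,0,0,0]]]'

```text
clock: 18.62
tool_pos: [0.5432, -0.0152, 0.2103]
orientation: [45.0, 90.0, -166.8]
force: [0.2, -0.6, -1.6]
opening: 0.0417
```

Run:
```python
from h import *
delta([.5433,-.0146,.1706])
s=snapshot('side'); crop(s,225,150,50,80,8,'pics/s12.png')
```

```text
tcp [ 0.5432 -0.0152  0.2103] clock 18.625 j [ 19.1   8.9 -17.4  -0.  -63.8  39.2] F [ 0.2 -0.6 -1.6] M [-0.06  0.2   0.04] open 0.0417
yaw -121.75 x axis [-5.e-04 -1.e-04 -1.e+00]
tool delta mm [39.7 -0.6  0.2]
```

View pics/s12.png

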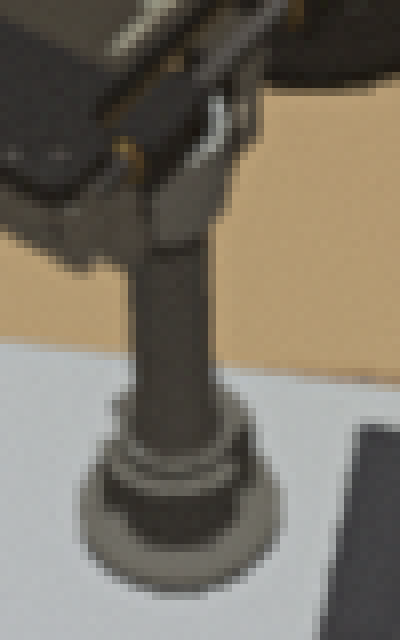

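The foot is 10 mm inside the mouth with no side force. Pushing down through the seal.

carry_out --series '[[[4,0,0,0,0,0],[8,0,0,0,0,0],[12,0,0,0,0,0],[16,0,0,0,0,0],[20,0,0,0,0,0],[24,0,0,0,0,0]]]'

```text
clock: 19.42
tool_pos: [0.5452, -0.0151, 0.1886]
orientation: [-143.2, 89.7, 5.1]
force: [0.9, -0.7, 6.3]
opening: 0.0416
```

Run:
```python
from h import *
delta([.5433,-.0146,.1706])
```

```text
tcp [ 0.5452 -0.0151  0.1886] clock 19.425 j [ 19.1   9.9 -19.2   0.1 -60.7  39.2] F [ 0.9 -0.7  6.3] M [-0.18 -0.2   0.02] open 0.0416
yaw -121.71 x axis [ 4.9e-03  4.0e-04 -1.0e+00]
tool delta mm [18.   0.6  1.9]
```

carry_out --series '[[[4,0,0,0,0,0],[8,0,0,0,0,0],[12,0,0,0,0,0],[15,0,0,0,0,0],[17,0,0,0,0,0]]]'

```text
clock: 20.05
tool_pos: [0.5447, -0.0152, 0.1708]
orientation: [-149.1, 89.8, -0.8]
force: [0.6, -1.2, 5.4]
opening: 0.0413
```

Run:
```python
from h import *
delta([.5433,-.0146,.1706])
s=snapshot('side'); crop(s,225,150,50,80,8,'pics/s13.png')
```

```text
tcp [ 0.5447 -0.0152  0.1708] clock 20.05 j [ 19.1  10.8 -20.5   0.1 -58.5  39.2] F [ 0.6 -1.2  5.4] M [-0.1   0.11  0.05] open 0.0413
yaw -121.71 x axis [ 0.0032 -0.     -1.    ]
tool delta mm [0.2 0.2 1.5]
```

View pics/s13.png

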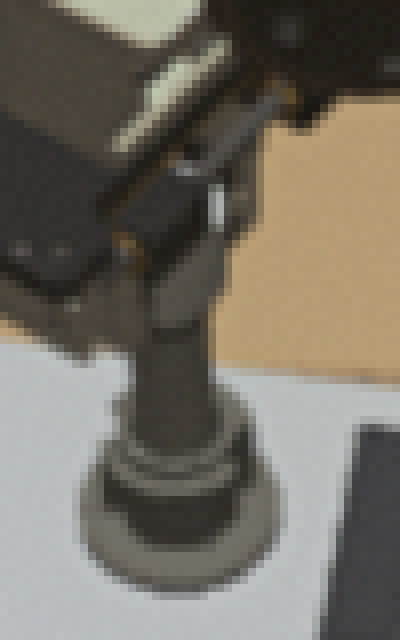

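carry_out --series '[[[2,0,0,0,0,0],[3,0,0,0,0,0],[4,0,0,0,0,0]]]'

```text
clock: 20.48
tool_pos: [0.546, -0.0157, 0.1701]
orientation: [-158.9, 89.6, -10.5]
force: [-5.5, -0.9, 30.5]
opening: 0.0415
```

Run:
```python
from h import *
delta([.5433,-.0146,.1706])
```

```text
tcp [ 0.546  -0.0157  0.1701] clock 20.475 j [ 19.1  10.8 -20.7   0.2 -58.2  39.2] F [-5.5 -0.9 30.5] M [-0.59  2.61 -0.  ] open 0.0415
yaw -121.64 x axis [ 0.0066 -0.0012 -1.    ]
tool delta mm [-0.5  0.5  2.9]
```

It bottomed at TCP 0.1701 (expected 0.1706) with 30 N. Relaxing, releasing and rising.

carry_out --series '[[[-2,0,0,0,0,0],[-3,0,0,0,0,0],[-3,0,0,0,0,0]]]'

```text
clock: 20.85
tool_pos: [0.5449, -0.0153, 0.1703]
orientation: [-151.4, 89.8, -3.1]
force: [0.3, 0.1, 8.2]
opening: 0.0415
```

carry_out --series '[[[0,0,0,0,0,0],[0,0,0,0,0,0],[0,0,0,0,0,0],[0,0,0,0,0,0],[0,0,0,0,0,0],[-15,0,0,0,0,0],[-40,0,0,0,0,0],[-80,0,0,0,0,0],[-100,0,0,0,0,0],[-100,0,0,0,0,0]]]' --hand -1

```text
clock: 22.1
tool_pos: [0.5444, -0.0151, 0.2715]
orientation: [-136.0, 89.7, 12.2]
force: [0.3, -0.3, 0.6]
opening: 0.0877
```

Run:
```python
from h import *
delta([.5433,-.0146,.27])
s=snapshot('side'); cv2.imwrite('pics/s14.png',cv2.cvtColor(s['color'],cv2.COLOR_RGB2BGR)); crop(s,225,150,50,80,8,'pics/s14c.png')
w=snapshot('wrist'); cv2.imwrite('pics/w14.png',cv2.cvtColor(w['color'],cv2.COLOR_RGB2BGR))
print(proj(s,[[.5433,-.0146,.206]]),proj(w,[[.5433,-.0146,.206]]))
```

```text
tcp [ 0.5444 -0.0151  0.2715] clock 22.1 j [ 19.1   6.5 -12.    0.  -71.2  39.2] F [ 0.3 -0.3  0.6] M [-0.05  0.17 -0.01] open 0.0877
yaw -121.73 x axis [ 0.0046  0.001  -1.    ]
tool delta mm [1.5 0.2 1.2]
[[245.64676261 175.67270401]] [[255.9506332 202.8102416]]
```

View pics/s14.png

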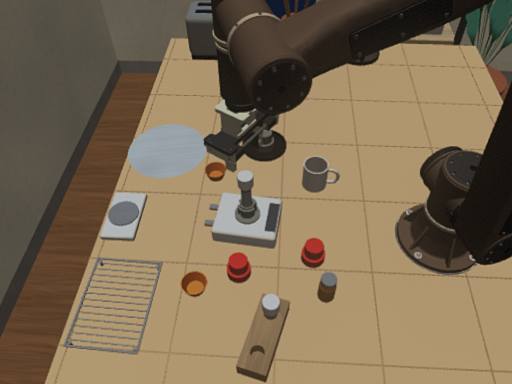

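View pics/w14.png

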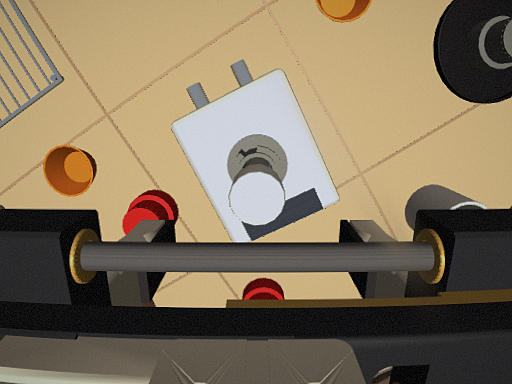

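The tube stands in the port in the side view, with its head at (245,176) against a predicted (245.6,175.7). I'll move the arm aside for a check with both fixed cameras.

carry_out --series '[[[-15,0,0,0,0,0],[-20,30,-20,0,0,0],[-20,80,-50,0,0,0],[-20,125,-80,0,0,0],[-20,170,-110,0,0,0],[-20,210,-140,0,0,0],[-20,250,-165,0,0,0],[-20,280,-190,0,0,0],[-20,290,-200,0,0,0],[-20,290,-200,0,0,0]]]'

```text
clock: 23.45
tool_pos: [0.5607, -0.3677, 0.288]
orientation: [15.8, 89.9, 163.9]
force: [-0.1, 0.3, 0.4]
opening: 0.0875
```

Run:
```python
from h import *
delta([.5433,-.0146,.27])
s=snapshot('side'); t=snapshot('top')
crop(s,225,155,50,80,7,'pics/s15.png'); cv2.imwrite('pics/t15.png',cv2.cvtColor(t['color'],cv2.COLOR_RGB2BGR))
def disc(S,th,box):
    C=cv2.GaussianBlur(S['color'],(3,3),0).astype(int); x0,y0,x1,y1=box
    m=np.zeros(C.shape[:2],np.uint8); m[y0:y1,x0:x1]=((C.min(2)>th)&(C[...,2]>=C[...,0]-8))[y0:y1,x0:x1]
    k=max(cv2.findContours(m,0,1)[0],key=cv2.contourArea); return cv2.fitEllipse(k)
e=disc(s,140,(232,165,260,188)); print(e)
print(onplane(s,[e[0]],.206))
for z in (.206,.212,.225): print(z,proj(s,[[.5438,-.0148,z]]),proj(t,[[.5438,-.0148,z]]))
```

```text
tcp [ 0.5607 -0.3677  0.288 ] clock 23.45 j [-16.6  18.5   5.7   0.  -77.2  74.8] F [-0.1  0.3  0.4] M [-0.05  0.16  0.04] open 0.0875
yaw -121.82 x axis [-1.2e-03  4.0e-04 -1.0e+00]
tool delta mm [  18.2 -290.8  200.9]
((244.46624755859375, 175.6272430419922), (9.39791202545166, 13.42799186706543), 87.01007843017578)
[[ 0.54632805 -0.01459703  0.206     ]]
0.206 [[245.45830924 175.6083281 ]] [[258.14860061 170.43023296]]
0.212 [[245.38293202 173.98348689]] [[258.19130982 170.01352583]]
0.225 [[245.21755082 170.41782693]] [[258.28600877 169.08954509]]
```

View pics/s15.png

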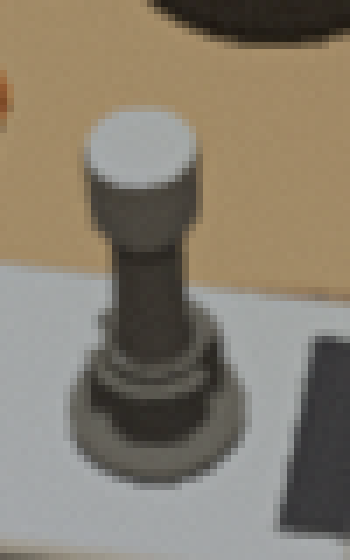

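View pics/t15.png

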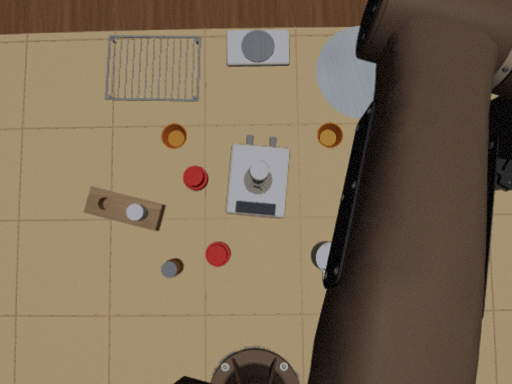

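Run:
```python
from h import *
s=snapshot('side'); t=snapshot('top'); crop(t,235,145,50,60,9,'pics/t16.png')
def disc(S,th,box,c):
    C=cv2.resize(S['color'],None,fx=4,fy=4,interpolation=cv2.INTER_CUBIC).astype(int); x0,y0,x1,y1=[4*b for b in box]
    m=np.zeros(C.shape[:2],np.uint8); m[y0:y1,x0:x1]=(cv2.GaussianBlur(C.astype(np.uint8),(0,0),3).min(2)>th)[y0:y1,x0:x1]
    k=max(cv2.findContours(m,0,1)[0],key=cv2.contourArea); e=cv2.fitEllipse(cv2.convexHull(k)); return ((e[0][0]+.5)/4-.5,(e[0][1]+.5)/4-.5),e[1]
print(disc(s,140,(232,165,260,188),0))
print(t['color'][170,259],t['color'][155,250])
```

```text
((244.55722045898438, 175.3563690185547), (42.722938537597656, 59.1060676574707))
[164 165 170] [164 165 170]
```

View pics/t16.png

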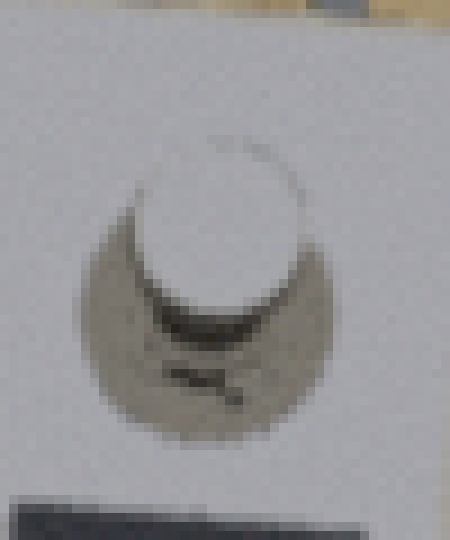

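Run:
```python
from h import *
s=snapshot('side'); t=snapshot('top')
print(tri(t,[(258.8,169.4)],s,[(244.5,175.5)]), onplane(t,[(258.8,169.4)],.206))
print('short', proj(s,[[.4645,.2805,.104]]))
```

```text
(array([ 0.54630608, -0.01624462,  0.2047119 ]), np.float64(0.00023895379191428003)) [[ 0.54599171 -0.01621537  0.206     ]]
short [[270.71775394 301.15656012]]
```

The head top triangulates to z = 0.2047, against 0.206 when seated and at least 0.22 if stopped at the seal. The lean is about 0.02 rad. The cap and short tube were seen in place, so I'm handing in.

Run:
```python
from plant import close_job, get_obs
print(get_obs()['clock'], close_job())
```

```text
the job is handed in; nothing more can be done
23.75 None
```

The job is handed in at 23.75 s, and my last checks show every step done; the hand-in itself reports no verdict.

- **Cap:** I turned it about 134° counter-clockwise in a single grip. It lifted free and was set rim down in the black lid. The wrist view just after release showed it upright and near the lid's centre, and it was still there in the later side view.
- **Longer tube:** I took it from the outer hole and pushed it through the seal. It bottomed with the fingertips at z = 0.1701 m (expected 0.1706) under about 30 N.
- **Tube seating:** After release, the two fixed cameras put its head top at z = 0.2047 m; fully seated is 0.206. Its top sits about 2–3 mm off the port axis, a lean of roughly 0.02 rad against the 0.08 limit.
- **Everything else:** The short tube and all four bystanders looked unmoved in the side view taken after the tube was released. The red look-alikes were left alone. The gripper was open and clear of everything at hand-in.

**Disagreement:** the wrist camera's first view of the seated tube was about 5 px (about 3 mm) off its prediction. Part of that was its known 1–2 mm bias and a hand still settling. I relied on the two fixed cameras, whose rays met within 0.3 mm.

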